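Take the tall tape roll off its stand

ROBOT

A 7-joint arm with a two-finger parallel gripper is mounted at the origin on the work surface. World frame = base frame: x ahead of the robot, y to its left, z up, the work surface at z = 0. Lengths are in mm, angles in rad, forces in N, time in s.
With the tool pointing down it reaches from about 400 to 875 mm from the base axis. Payload 19.3 kg.
Tool frame: the origin (TCP) lies at the very end of the fingers, on their centre line; the grasp point (between the pads) lies 19 mm behind it (grip_point_offset is the z of the grasp point in the tool frame, in mm); z points along the fingers, y is the line along which they close (so a half turn about z gives the same grasp; the last joint's range is limited). The gripper opens to 85 mm and grips with 20 to 120 N. Pads are 22 mm wide; open, the fingers measure 114 mm over their backs; the gripper's body (76 mm by 85 mm) begins 54 mm behind the grasp point. The pads swing forward as they close: fully open they stand 13 mm farther back than shut.
Start: joints at [-1.19, 0.521, -0.036, 1.599, 0.021, 1.021, -0.113], TCP at [272.32, 562.544, 205.391] pointing down, gripper open.
Joint ranges: [-2.91, 2.91], [-0.3, 2.13], [-1.5, 1.42], [0.17, 2.43], [-1.26, 4.41], [0.16, 1.93], [-2.52, 2.52]. Speed limits (rad/s): [1.89, 1.89, 2.39, 2.39, 3.01, 3.01, 3.01].

INTERFACE

Orientations are given as a 3x3 rotation matrix whose columns are the frame's x, y, z axes.
In Python, from workcell import movep, movel, goto_joints, open_gripper, clamp, wait, inverse_kinematics, read_state, camera, PlanningError, finish_job, grip_point_offset gives the robot as it stands. Calls block until the motion is done:
- movep(position, orientation): joint-space move of the TCP to a pose.
- movel(position, frame=None, max_speed=150, guard=None): straight line of the TCP; frame=None keeps the orientation; max_speed is the mean speed in mm/s. With guard (N) it stops when the force on the tool has changed by that much, and returns True; else False.
- goto_joints(angles): joint-space move.
- open_gripper() and clamp(): open the fingers fully, or close them until they stop; the grip force is fixed at half the most.
- wait(seconds).
- inverse_kinematics(position, orientation): joint angles nearest the present ones, or None.
- read_state(): the state.
- camera(name): name is "side" or "top" or "wrist"; returns a dict with "image" (400x640x3 uint8, blue, green, red), "range_z" (400x640 float32, mm along the optical axis (not along the pixel's ray), 0 where there is no reading), "fx", "fy", "cx", "cy" (pixels), "cam_to_world" (4x4, takes a point from camera to world coordinates). Camera axes: x right, y up, looking along -z (the intrinsics and any distortion apply to the point x, -y, -z); pixel columns grow to the right and rows downward; lengths in mm; the calibration is good to about 2 mm. A picture is of the moment at which its call begins.
A pose or a line that the arm cannot do raises PlanningError and nothing moves.
- finish_job(): hands the job in; it is judged then, once.
The state is a dict: "time": time; "qpos": joint angles; "qvel": joint speeds; "joint_efforts": joint torques, N m; "eef_pos": TCP position; "tool_rot": TCP orientation; "ft_force": force on the tool from outside, world axes, zero at the start; "torque": the same for the moment, N m; "finger_gap": finger opening in mm; "gripper_force": force on a finger pad.
Only numpy, scipy, OpenCV 4.12 (cv2) and the standard library are available. Lean on these libraries where they do the work, as an engineer would, in place of code of your own. Each camera call takes 0.05 s, during which the arm holds its last target. There are 200 camera calls.

TASK

Turn the tape stand's keeper bar about a quarter turn so that both posts are free, slide the taller of the two tape rolls up off its post and set it down flat on the cork mat in the caddy, in your grip all the way down, not dropped. Then turn the keeper bar back so that it lies squarely over both posts again. Leave the shorter roll on its post and do not disturb the other things.

Things in the scene. Friction and masses are not known exactly. Their poses are not given: they have to be found in the camera images.
- stand: Tape stand, fixed: plywood base 120 (x) x 320 (y) x 15 mm, two upright wooden posts of 20 mm diameter at y = +95 and -95 mm with tips 75 mm above the table, and in the middle a steel pillar of 18 mm diameter that carries the keeper bar. Origin: centre of the base's underside; y runs along the line of posts.
- keeper (a joint): Aluminium keeper bar 236 x 16 x 10 mm (underside 81 mm above the table) on the pillar, with a hub of 28 mm diameter up to 105 mm. Angle in rad: 0 = along the stand's y, over both posts; positive = counter-clockwise from above; turns 1.8 either way, stays where left. Push or pinch either arm; pinch between hub and post, as the post tips are only 6 mm below the bar.
- keeper_arm (a point): A point on one arm of the keeper bar, 55 mm from the pillar's axis, at the bar's mid-height (86 mm above the table); the arm that lies on the +y side of the stand at angle 0. Its y axis runs along the bar.
- wide_roll: The taller tape roll: paper tape wound on a cardboard core, outer diameter 58 mm, bore 25 mm, 36 mm high, standing over one of the stand's posts with its underside on the base. Origin: centre of its underside; z along its axis.
- wide_roll_center (a point): Middle of the taller tape roll, on its axis, 18 mm above its underside.
- narrow_roll: The shorter tape roll on the other post: outer diameter 58 mm, bore 25 mm, 18 mm high. Origin: centre of its underside.
- caddy: Open wooden caddy, fixed, 140 (x) x 404 (y) x 45 mm, walls and floor 8 mm thick, with three compartments in a row along y, centres at y = -132, 0 and +132 mm, each 124 x 124 mm inside and 37 mm deep. One has only a cork mat in it, the others a jar and a sanding block. Origin: centre of its underside.
- cork_mat: Cork mat, 110 x 110 x 3 mm, fixed to the floor of the otherwise empty compartment, at its centre; sides parallel to the caddy's. Its top is 11 mm above the table. Origin: centre of its underside.
- jar: Bystander: squat clear glass jar with dark lid, 62 mm diameter, 58 mm high. Origin: centre of its underside.
- sanding_block: Bystander: black rubber sanding block with a grey face, 68 x 95 x 29 mm. Origin: centre of its underside.
- glue_bottle: Bystander: white squeeze bottle, 54 mm diameter, 130 mm high. Origin: centre of its underside.
- drink_can: Bystander: plain aluminium drink can, 66 mm diameter, 115 mm high. Origin: centre of its underside.
- brush_tin: Bystander: steel tin full of brushes, 88 mm diameter at the rim, 85 mm high, 175 mm with the brushes. Origin: centre of its underside.
Not all that is in view belongs to the job. Leave any black look-alike of the wide_roll alone.

How it is judged (in metres and radians):
On the way, in this order (a step that is already met when the one before it is completed fails the run):
1. the keeper bar is turned away from the posts (more than 0.7 rad) with the taller roll still on its post (not (value of joint keeper between -0.7 and 0.7 rad) and z of wide_roll in the frame of stand below 0.03 m), for 0.2 s.
2. the taller roll has been slid up clear of its post: its underside is above the post's tip (z of wide_roll in the frame of stand above 0.078 m), for 0.1 s.
3. the taller roll has been brought flat down to the cork mat (underside within 8 mm of it) while the fingers still hold it (horizontal distance between wide_roll_center and cork_mat below 0.045 m and (angle between wide_roll's own z axis and vertical below 0.12 rad or angle between wide_roll's own z axis and vertical above 3.02 rad) and z of wide_roll_center in the frame of cork_mat below 0.029 m and contact force between the fingers and wide_roll above 0.3 N), for 0.1 s.
4. the keeper bar is turned back over both posts (within 0.17 rad of straight) (value of joint keeper between -0.17 and 0.17 rad), for 0.2 s.
At the end, for the whole second after the job is handed in: The taller roll lies flat on the cork mat (axis within 45 mm of its centre and 0.12 rad of vertical, underside within 4 mm of it), released and at rest; the keeper bar is still, within 0.17 rad of straight over both posts; the shorter roll is on its post, within 20 mm of its start (all of step 4 and horizontal distance between wide_roll_center and cork_mat below 0.045 m and (angle between wide_roll's own z axis and vertical below 0.12 rad or angle between wide_roll's own z axis and vertical above 3.02 rad) and z of wide_roll_center in the frame of cork_mat below 0.025 m and linear speed of wide_roll below 0.02 m/s and velocity of joint keeper between -0.05 and 0.05 rad/s and distance of narrow_roll from where it was at the start of the episode below 0.02 m); the robot touches nothing.
It fails at once if the shorter roll is moved more than 20 mm (lifted up its post) (distance of narrow_roll from where it was at the start of the episode above 0.02 m).
It fails at once if another thing (jar, sanding block, bottle, can, brush tin) is moved more than 30 mm (distance of any of jar, sanding_block, glue_bottle, drink_can, brush_tin from where it was at the start of the episode above 0.03 m).
It also fails if it takes over 72 s, if anything falls off the work surface, if the arm or the gripper's body presses on something with over 40 N, if the wrist force passes 120 N, or if a joint passes its speed limit or range.

## Working session

There is one attempt and no reset: what is moved stays moved. The work goes in short steps, each a Python script; the robot and the scene stay as the last script left them, time stands still between calls to the robot, and variables do not carry over. Pictures are saved under pics/ and viewed, at most 10 in all, crops included, and the job is handed in when it is done.

```bash
mkdir -p pics; ls
python3 - <<'E'
from workcell import *
import cv2,numpy as np,pickle
for n in("top","side"):
    c=camera(n); pickle.dump(c,open(f"{n}.pkl","wb")); cv2.imwrite(f"pics/{n}0.png",c["image"])
    print(n,c["fx"],c["cx"],c["cy"],np.round(c["cam_to_world"],3).tolist(),c.keys())
s=read_state();print(s["time"],s["tool_rot"],grip_point_offset)
E
```

```text
pics
top 504.0534749478619 323.93423601832865 198.80648516990524 [[-0.026, 0.988, -0.151, 385.322], [-1.0, -0.027, -0.006, 43.122], [-0.01, 0.15, 0.989, 1338.651], [0.0, 0.0, 0.0, 1.0]] dict_keys(['image', 'range_z', 'fx', 'fy', 'cx', 'cy', 'cam_to_world'])
side 479.44035054264276 318.7813418706993 204.05578661679036 [[0.846, 0.353, -0.401, 26.007], [-0.533, 0.58, -0.616, -793.186], [0.015, 0.734, 0.678, 1023.014], [0.0, 0.0, 0.0, 1.0]] dict_keys(['image', 'range_z', 'fx', 'fy', 'cx', 'cy', 'cam_to_world'])
0.1 [[-9.00099861e-01  4.35683467e-01 -3.95317984e-04]
 [ 4.35683641e-01  9.00099341e-01 -9.69691577e-04]
 [-6.66531315e-05 -1.04505283e-03 -9.99999452e-01]] -18.700000000000003
```

View pics/top0.png

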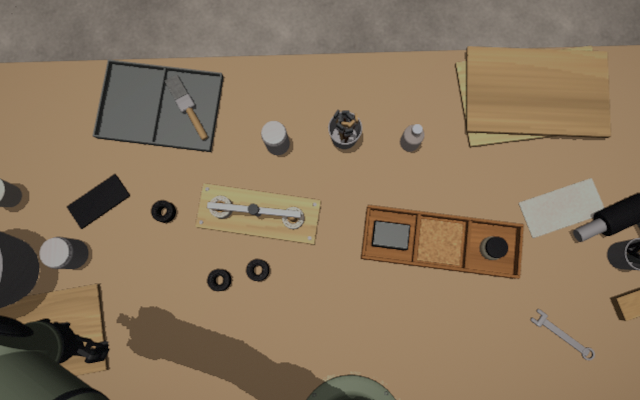

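View pics/side0.png

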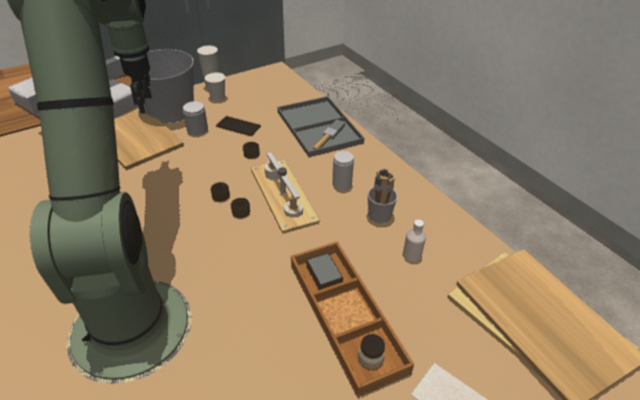

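The top view shows the stand around (258,214), with rolls at (220,207) and (293,218). The caddy is at (442,241), with the cork mat in its middle compartment at (441,242). Black look-alike rings are at (163,211), (219,280) and (258,270). Next I'll measure the stand and mat and crop in on the two rolls.

```bash
cat > h.py <<'E'
import cv2,numpy as np,pickle
def ray(c,u,v,z):
    "pixel(s) -> world point on plane z"
    u=np.atleast_1d(u).astype(float);v=np.atleast_1d(v).astype(float)
    d=np.stack([(u-c["cx"])/c["fx"],-(v-c["cy"])/c["fy"],-np.ones_like(u)],-1)
    T=np.array(c["cam_to_world"]);w=d@T[:3,:3].T;o=T[:3,3]
    return o+w*((z-o[2])/w[:,2])[:,None]
def cloud(c):
    v,u=np.mgrid[:400,:640];r=c["range_z"]
    d=np.stack([(u-c["cx"])/c["fx"]*r,-(v-c["cy"])/c["fy"]*r,-r],-1)
    T=np.array(c["cam_to_world"]);P=d@T[:3,:3].T+T[:3,3];P[r==0]=np.nan
    return P
def crop(c,u0,v0,u1,v1,k,fn):
    cv2.imwrite(fn,cv2.resize(c["image"][v0:v1,u0:u1],None,fx=k,fy=k,interpolation=cv2.INTER_CUBIC))
def down(a):
    "tool down, closing line (y) at angle a in world"
    y=np.array([np.cos(a),np.sin(a),0]);z=np.array([0,0,-1.]);return np.stack([np.cross(y,z),y,z],1)
E
python3 - <<'E'
from h import *
t=pickle.load(open("top.pkl","rb"));s=pickle.load(open("side.pkl","rb"))
P=cloud(t);hsv=cv2.cvtColor(t["image"],cv2.COLOR_BGR2HSV)
for p in[(210,230),(258,232),(440,240),(400,300),(366,225)]:print(p,hsv[p[1],p[0]],P[p[1],p[0]].round())
def rect(m,win,z,name):
    k=np.zeros(m.shape,np.uint8);u0,v0,u1,v1=win;k[v0:v1,u0:u1]=m[v0:v1,u0:u1]*255
    k=cv2.morphologyEx(k,cv2.MORPH_OPEN,np.ones((3,3)))
    v,u=np.nonzero(k);W=ray(t,u,v,z)[:,:2].astype(np.float32)
    print(name,len(u),cv2.minAreaRect(W))
Z=P[...,2]
rect((Z>8)&(Z<120),(185,175,332,250),15,"stand(Z)")
rect((Z>30)&(Z<52),(350,195,535,285),45,"caddy(Z)")
hh=hsv[215:268,415:467].reshape(-1,3);print(np.percentile(hh,[10,50,90],axis=0))
rect((Z>78)&(Z<96),(185,175,332,250),91,"bar")
for c in[(220,207),(293,218)]:
    Q=P[c[1]-14:c[1]+15,c[0]-14:c[0]+15].reshape(-1,3);z=Q[:,2]
    print(c,np.histogram(z,[0,10,20,26,30,36,40,44,48,52,56,60,70,80,100]))
a=t["image"][175:250,185:332];a=cv2.resize(a,None,fx=5,fy=5,interpolation=cv2.INTER_CUBIC)[:, :735]
b=cv2.resize(s["image"][145:235,245:325],None,fx=4,fy=4,interpolation=cv2.INTER_CUBIC)
cv2.imwrite("pics/a.png",np.vstack([cv2.resize(a,(600,306)),np.pad(cv2.resize(b,(260,292)),((0,0),(0,340),(0,0)))]))
E
```

```text
(210, 230) [ 16  94 149] [514. 358.  -2.]
(258, 232) [ 20  96 167] [504. 227.  14.]
(440, 240) [ 15 126 160] [ 470. -250.   13.]
(400, 300) [ 16  91 159] [ 318. -140.    2.]
(366, 225) [ 14 153 135] [511. -55.  48.]
stand(Z) 5365 ((554.247314453125, 228.41595458984375), (319.5190124511719, 120.09332275390625), 80.184814453125)
caddy(Z) 2821 ((466.21875, -248.0574951171875), (404.3425598144531, 140.28684997558594), 81.22933197021484)
[[ 13. 120. 102.]
 [ 15. 127. 157.]
 [ 16. 159. 166.]]
bar 497 ((554.1785278320312, 228.13986206054688), (235.1500244140625, 16.599424362182617), 82.60352325439453)
(220, 207) (array([  9, 346,  30,   1,   7,   7,  11,  28, 120,  71,  11,   2,   7,
       186]), array([  0,  10,  20,  26,  30,  36,  40,  44,  48,  52,  56,  60,  70,
        80, 100]))
(293, 218) (array([  1, 404,  34,  29, 173,  28,   1,   0,   3,   3,   0,   2,  15,
       144]), array([  0,  10,  20,  26,  30,  36,  40,  44,  48,  52,  56,  60,  70,
        80, 100]))
```

View pics/a.png

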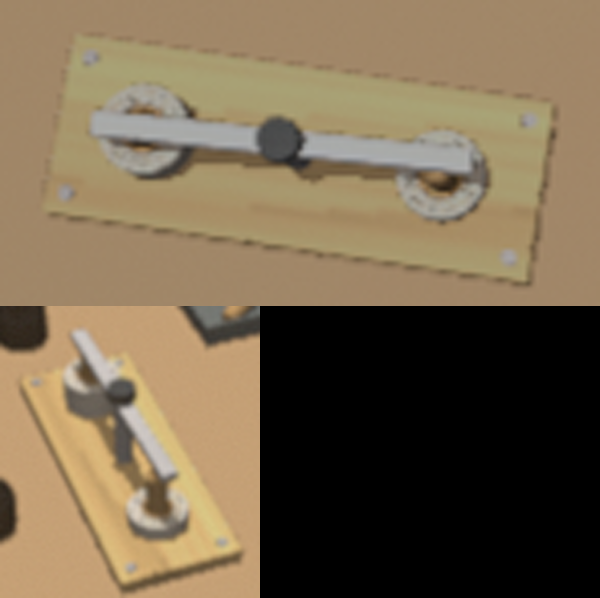

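The crop shows the tall roll at the left (+y) end of the stand, top pixel (220,207), measured top about 51 mm = 15+36. The short roll is at the right, (293,218), with its top about 33 mm up. The black rings at (163,211), (219,280) and (258,270) lie on the table, so they are look-alikes. The fitted sizes (320x120, 404x140, 235x16.6) match the ones given. I'll turn the bar clockwise, away from the can, by pinching its -y arm.

```bash
cat > geo.py <<'E'
from h import *
PIL=np.array([554.2,228.3]);SA=np.deg2rad(80.18);BA=np.deg2rad(82.6)
ROLL=PIL+95*np.array([np.cos(SA),np.sin(SA)])
MAT=np.array([466.2,-248.1]);CA=np.deg2rad(81.23)
def arm(b,z):  # pose pinching the -y arm with bar at angle b
    return np.r_[PIL-55*np.array([np.cos(b),np.sin(b)]),z], down(b+np.pi/2)
E
python3 - <<'E'
from geo import *
from workcell import *
t=pickle.load(open("top.pkl","rb"));P=cloud(t)
Q=P[115:160,255:300].reshape(-1,3);Q=Q[(Q[:,2]>105)&(Q[:,2]<122)];print("can top",np.median(Q,0),len(Q))
print("roll",ROLL)
for d in(0,-.6,-1.25):
  for k in(0,np.pi):
    p,R=arm(BA+d,67);
    q=inverse_kinematics(p,down(BA+d+np.pi/2+k));print(d,k,None if q is None else np.round(q,2))
for a in(0,.5,1,1.5,2,2.5,3):
    q=inverse_kinematics(np.r_[ROLL,18],down(a));print("roll",a,None if q is None else np.round(q,2))
for a in(CA-np.pi/4,CA+np.pi/4,CA-3*np.pi/4,CA-5*np.pi/4):
    q=inverse_kinematics(np.r_[MAT,14],down(a));print("mat",a,None if q is None else np.round(q,2))
E
```

```text
can top [742.93338589 174.34632146 115.27850192] 478
roll [570.4025788  321.90810029]
0 0 [-0.13  0.65 -0.39  1.83  0.35  0.73  2.29]
0 3.141592653589793 [-0.6   0.64  0.26  1.86 -0.25  0.67 -0.31]
-0.6 0 [-0.27  0.6  -0.26  1.9   0.24  0.67  1.74]
-0.6 3.141592653589793 [-0.73  0.63  0.38  1.92 -0.37  0.65 -0.84]
-1.25 0 [-0.43  0.59 -0.12  1.92  0.11  0.64  1.14]
-1.25 3.141592653589793 [-0.86  0.65  0.49  1.94 -0.48  0.67 -1.45]
roll 0 [-0.72  0.81  0.18  1.64 -0.2   0.71 -0.44]
roll 0.5 [-0.67  0.8   0.1   1.64 -0.11  0.71 -0.01]
roll 1 [-0.62  0.8   0.02  1.64 -0.02  0.71  0.41]
roll 1.5 [-0.55  0.79 -0.08  1.63  0.09  0.72  0.83]
roll 2 [-0.48  0.8  -0.19  1.63  0.2   0.73  1.24]
roll 2.5 [-0.41  0.81 -0.3   1.63  0.32  0.76  1.64]
roll 3 [-0.34  0.83 -0.41  1.62  0.43  0.79  2.06]
mat 0.6323327879975458 [ 0.24  0.67  0.18  1.99 -0.24  0.49  1.23]
mat 2.2031291147924423 [ 0.49  0.66 -0.15  1.98  0.19  0.51  2.41]
mat -0.9384635387973508 [ 0.11  0.71  0.37  2.   -0.49  0.52 -0.11]
mat -2.5092598655922473 [-0.16  0.86  0.79  2.01 -0.98  0.71 -1.24]
```

```bash
cat > turn.py <<'E'
from geo import *
from workcell import *
def swing(b0,b1,n=5):
    for b in np.linspace(b0,b1,n+1)[1:]:
        p,R=arm(b+np.pi,67); p=arm(b,67)[0]
        movel(p,R,max_speed=60)
    s=read_state();print("swing",s["time"],s["finger_gap"],s["ft_force"].round(1) if hasattr(s["ft_force"],"round") else s["ft_force"])
E
python3 - <<'E'
from turn import *
R=arm(BA+np.pi,67)[1];p=arm(BA,67)[0]
movep(p+[0,0,90],R);movel(p);clamp()
s=read_state();print(s["time"],s["finger_gap"],s["ft_force"])
swing(BA,BA-1.25)
open_gripper();p=np.array(read_state()["eef_pos"]);movel(p+[0,0,110],max_speed=250)
c=camera("top");pickle.dump(c,open("top2.pkl","wb"));cv2.imwrite("pics/top2.png",c["image"])
crop(c,180,100,380,260,4,"pics/t2.png");print(read_state()["time"])
Z=cloud(c)[...,2];k=np.zeros(Z.shape,bool);k[150:260,190:330]=1;v,u=np.nonzero(k&(Z>80)&(Z<96));print(len(u),cv2.minAreaRect(ray(c,u,v,91)[:,:2].astype(np.float32)))
E
```

```text
3.3583 -0.06461958914056662 [-0.53601702  1.05052638  0.41213919]
swing 5.3583 0.1853529620157171 [-0.2  0.6 -0.3]
6.7833
173 ((545.3565673828125, 160.5001678466797), (98.732666015625, 16.484949111938477), 82.7007064819336)
```

View pics/t2.png

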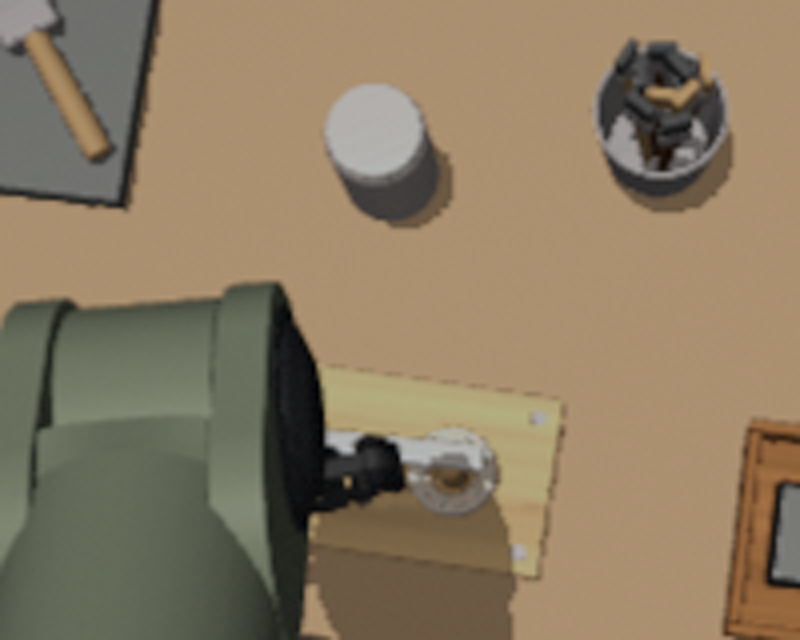

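The fingers closed on nothing (gap 0), and the bar is still at 82.7°. The picture shows it still over the short roll, around (293,218) in full-image pixels. I'll check where the tool actually is.

Run:
```python
from turn import *
s=read_state();print(s["eef_pos"],np.round(s["tool_rot"],2).tolist(),s["finger_gap"],arm(BA,67),arm(BA-1.25,67)[0])
c=camera("side");cv2.imwrite("pics/s2.png",np.ascontiguousarray(c["image"]));crop(c,200,60,400,220,4,"pics/s2.png")
```

```text
[499.81377079 217.93001335 176.60451996] [[0.98, 0.19, -0.0], [0.19, -0.98, -0.0], [-0.0, 0.0, -1.0]] 85.0035226212271 (array([547.11624219, 173.75808607,  67.        ]), array([[-0.1287956 , -0.99167116,  0.        ],
       [-0.99167116,  0.1287956 ,  0.        ],
       [-0.        ,  0.        , -1.        ]])) [500.20689532 217.82409206  67.        ]
```

View pics/s2.png

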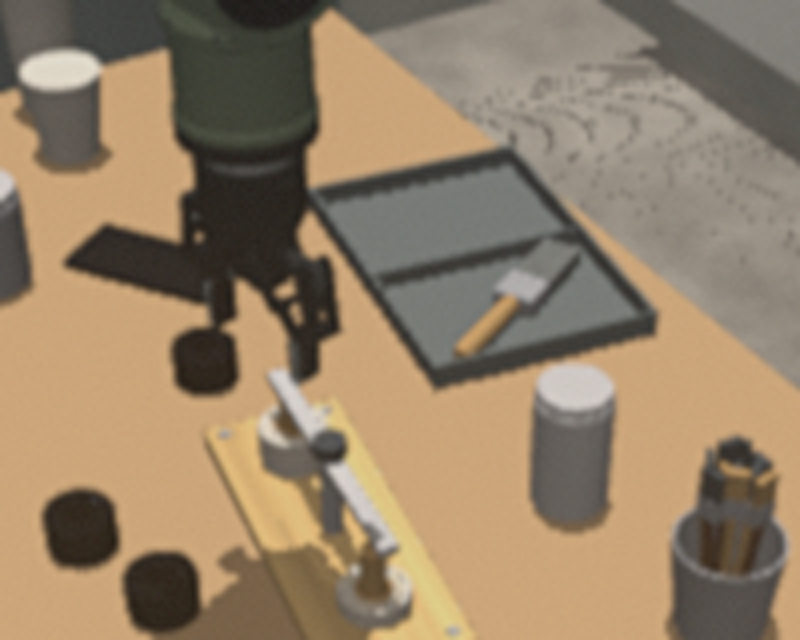

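The bar is untouched, and the open fingers show at about (254,138) and (276,151) in the full side image. I'll compare those against the reported TCP of (500,218,177).

Run:
```python
from turn import *
s=pickle.load(open("side.pkl","rb"));t=pickle.load(open("top2.pkl","rb"))
print("side fingers",ray(s,[254,276],[138,151],189).round())
P=cloud(t);print("top (273,217)",P[212:222,268:278].reshape(-1,3)[::12].round())
# side view of known things: hub top, tall roll, stand corners
S=cloud(s)
for n,u,v,z in(("hub",282,171,105),("can top",343,156,115),("jar lid",372,345,58),("baseTipCorner",290,227,15)):print(n,ray(s,u,v,z).round(),S[v,u].round())
P0=cloud(pickle.load(open("top.pkl","rb")))
print("hub top view",ray(pickle.load(open("top.pkl","rb")),253,210,105).round(),"jar",P0[247,497].round())
w=camera("wrist");pickle.dump(w,open("w.pkl","wb"));cv2.imwrite("pics/w.png",w["image"]);print(np.round(w["cam_to_world"],2).tolist())
W=cloud(w);print("wrist centre",W[200,320])
```

```text
side fingers [[508. 312. 189.]
 [533. 221. 189.]]
top (273,217) [[518. 165. 307.]
 [514. 160. 322.]
 [512. 156. 321.]
 [511. 152. 315.]
 [509. 149. 308.]
 [506. 166. 306.]
 [502. 160. 316.]
 [500. 156. 321.]
 [500. 154. 296.]]
hub [[551. 224. 105.]] [550. 222. 107.]
can top [[745. 179. 115.]] [746. 181. 114.]
jar lid [[ 448. -376.   58.]] [ 445. -379.   66.]
baseTipCorner [[496.  82.  15.]] [496.  82.  15.]
hub top view [[550. 226. 105.]] jar [ 445. -380.   65.]
[[0.19, 0.94, 0.27, 569.61], [-0.98, 0.18, 0.05, 231.6], [0.0, -0.28, 0.96, 344.6], [0.0, 0.0, 0.0, 1.0]]
wrist centre [472.40849313 211.41305575   0.56377225]
```

View pics/w.png

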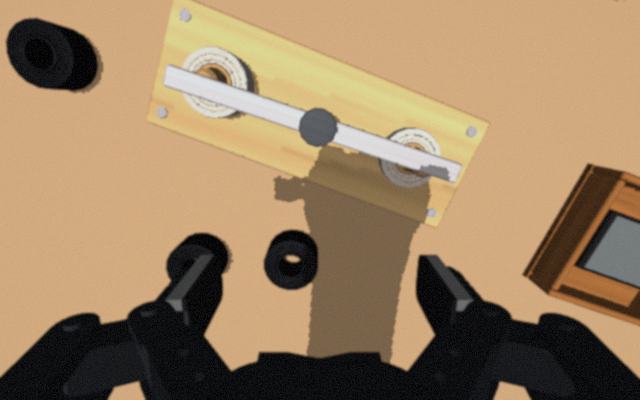

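The top and side cameras agree on the fixed things. In the wrist view the stand hub is at (319,127), with the fingertips at about (210,258) and (420,258). I'll use the depth images to find where the fingertips are.

Run:
```python
from turn import *
w=pickle.load(open("w.pkl","rb"));s=camera("side");pickle.dump(s,open("side2.pkl","wb"))
print("wrist hub",ray(w,319,127,105).round(), "roll",ray(w,214,80,51).round())
W=cloud(w);
for u,v in((203,268),(193,285),(434,268),(447,285)):print((u,v),W[v,u].round(),w["range_z"][v,u])
S=cloud(s);R=np.linalg.norm(S[...,:2]-[500,218],axis=2)
m=(S[...,2]>130)&(S[...,2]<300)&(R<110)
v,u=np.nonzero(m);Q=S[m];o=np.argsort(Q[:,2])[:12]
print("lowest seen by side",np.c_[u[o],v[o],Q[o]].round())
st=read_state();print(st["qpos"],st["eef_pos"])
```

```text
wrist hub [[555. 229. 105.]] roll [[573. 322.  51.]]
(203, 268) [502. 264. 231.] 125.763565
(193, 285) [503. 263. 244.] 112.88527
(434, 268) [520. 178. 233.] 123.888275
(447, 285) [520. 177. 245.] 112.3135
lowest seen by side [[254. 142. 485. 261. 214.]
 [274. 156. 502. 172. 215.]
 [252. 141. 481. 267. 215.]
 [257. 140. 495. 263. 216.]
 [258. 140. 497. 260. 217.]
 [273. 156. 498. 170. 218.]
 [256. 141. 489. 257. 218.]
 [277. 155. 509. 167. 218.]
 [258. 139. 498. 262. 219.]
 [255. 141. 486. 258. 219.]
 [275. 156. 502. 165. 219.]
 [254. 141. 484. 259. 219.]]
[-1.06166229  0.55165507  0.77829836  1.86864707 -0.48020545  0.92005949
 -1.4363016 ] [499.8275074  217.63342682 176.22362303]
```

Both cameras put the open fingertips at z≈215, though the report implies about 190. The real fingertips sit about 26 mm higher than the reported TCP, so the pinch at "67" closed just above the bar. I'll check this with a guarded touch on the stand base (z=15).

Run:
```python
from turn import *
clamp()
s=camera("side");S=cloud(s);R=np.linalg.norm(S[...,:2]-[500,218],axis=2)
m=(S[...,2]>130)&(S[...,2]<300)&(R<110);z=np.sort(S[m][:,2])[:8];print("closed lowest",z.round(),read_state()["eef_pos"][2])
p=np.array([516,195,60.]);
try:
    movel(p,max_speed=150,guard=8);r=movel(p-[0,0,68],max_speed=30,guard=4)
    st=read_state();print(r,st["eef_pos"],st["ft_force"])
except PlanningError as e: print(e)
movel(np.array(read_state()["eef_pos"])+[0,0,30]);print(read_state()["time"])
```

```text
closed lowest [200. 204. 204. 204. 205. 206. 209. 209.] 177.0096970975113
False [516.00933728 194.99772177  -7.93347576] [-0.84528906 -0.86207314  0.19849312]
11.4667
```

Run:
```python
from turn import *
p=np.array([516,195,-5.])
movel(p,max_speed=80,guard=5);r=movel(p-[0,0,22],max_speed=20,guard=4)
st=read_state();print(r,st["eef_pos"],st["ft_force"])
movel(np.array(read_state()["eef_pos"])+[0,0,100],max_speed=200);print(read_state()["time"])
```

```text
True [516.04639169 195.19806837 -10.81581925] [-2.56847054 -0.45137478 12.32524257]
13.125
```

Touch at reported z = -10.8 on the 15 mm base confirms an offset of 25.8 mm. I'll command z = true − 26 from here on and redo the pinch.

```bash
sed -i 's/,67)/,41)/g' turn.py
python3 - <<'E'
from turn import *
open_gripper()
R=arm(BA+np.pi,0)[1];p=arm(BA,41)[0]
movep(p+[0,0,70],R);print(movel(p,guard=10));clamp()
s=read_state();print(s["time"],s["finger_gap"],s["ft_force"],s["eef_pos"])
if s["finger_gap"]>10:
    swing(BA,BA-1.25)
    open_gripper();movel(np.array(read_state()["eef_pos"])+[0,0,110],max_speed=250)
    movep(np.r_[ROLL,130],down(0))
    w=camera("wrist");pickle.dump(w,open("w2.pkl","wb"));cv2.imwrite("pics/w2.png",w["image"]);print(read_state()["time"])
E
```

```text
False
16.15 14.932572814220508 [-1.11738701 -0.82602696  5.36842976] [547.29223077 173.79256543  41.32825068]
swing 18.15 14.979257790624148 [-7.7  1.8 11.2]
20.4667
```

View pics/w2.png

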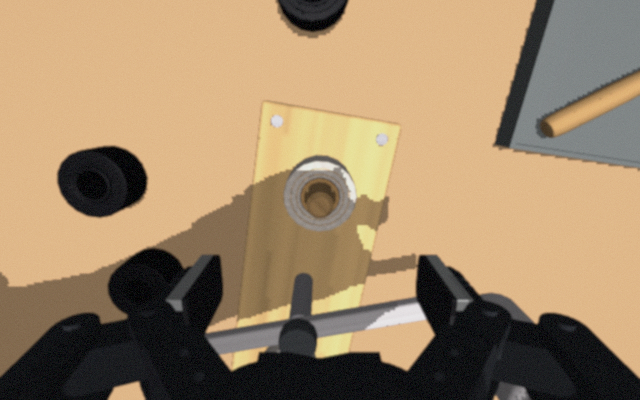

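The bar is turned away (its end is at about (430,312)), and the tall roll is open with its post tip showing at (320,200). Next: check its position, then grasp and lift it.

Run:
```python
from turn import *
w=pickle.load(open("w2.pkl","rb"));print("roll from wrist",ray(w,320,193,51).round(),ROLL.round())
movel(np.r_[ROLL,40],max_speed=200,guard=10)
print(movel(np.r_[ROLL,-8],max_speed=80,guard=10));clamp()
s=read_state();print(s["time"],s["finger_gap"],s["eef_pos"],s["ft_force"])
if 50<s["finger_gap"]<64:
    movel(np.r_[ROLL,-8+75],max_speed=80);movel(np.r_[ROLL,142],max_speed=150)
    s=read_state();print(s["finger_gap"],s["ft_force"])
    w=camera("wrist");c=camera("side");print(read_state()["time"])
    cv2.imwrite("pics/w3.png",np.hstack([cv2.resize(w["image"],(480,300)),cv2.resize(c["image"][60:220,200:370],(318,300))]))
```

```text
roll from wrist [[571. 327.  51.]] [570. 322.]
False
22.2167 56.07920232180269 [570.72248489 322.15227774  -7.09315176] [-2.34562178 -0.98064956  9.0919335 ]
55.922014384696524 [-0.20911585  0.19598562 -1.87470365]
24.05
```

View pics/w3.png

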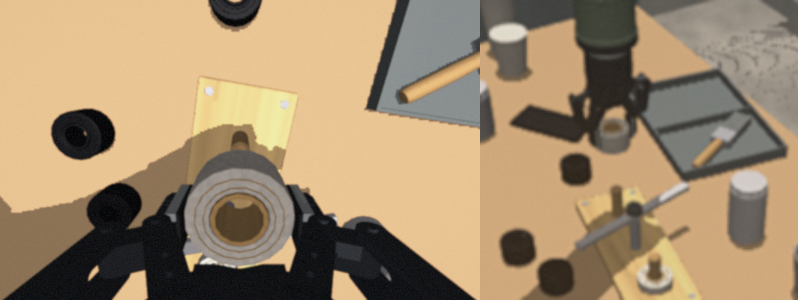

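The roll is held level and clear of its post: at (238,215) in the wrist half, and at (612,130) with the empty post at (617,200) in the side half. Now to the mat.

```bash
python3 - <<'E'
from turn import *
movep(np.r_[MAT,142],down(CA-3*np.pi/4))
s=read_state();print(s["finger_gap"],s["eef_pos"],s["time"])
if s["finger_gap"]>50:
    print(movel(np.r_[MAT,20],max_speed=150,guard=12),movel(np.r_[MAT,-16],max_speed=25,guard=4))
    s=read_state();print(s["eef_pos"],s["ft_force"],s["finger_gap"]);wait(.2)
    w=camera("side");crop(w,280,235,420,375,4,"pics/p1.png")
    if s["eef_pos"][2]<-5:
        open_gripper();movel(np.r_[MAT,110],max_speed=150)
        w=camera("wrist");pickle.dump(w,open("w4.pkl","wb"));crop(w,120,0,520,400,1.4,"pics/p2.png")
    print(read_state()["time"])
E
python3 -c "
import cv2,numpy as np
a=cv2.imread('pics/p2.png');b=cv2.imread('pics/p1.png')
print(a.shape,b.shape);cv2.imwrite('pics/p.png',np.hstack([cv2.resize(a,(400,400)),cv2.resize(b,(400,400))]))"
```

```text
56.321623948522436 [ 466.86084612 -247.22900448  141.89418478] 26.1333
False True
[ 466.13090089 -248.10256583  -11.12807721] [-0.86058854  1.59675515 12.5189405 ] 55.98520687433709
29.9
(560, 560, 3) (560, 560, 3)
```

View pics/p.png

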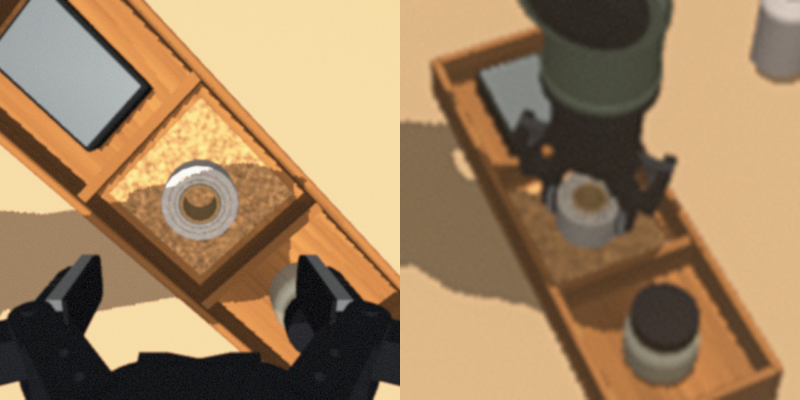

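The roll lies flat in the middle of the mat, at (200,200) in the wrist half, released. Now I'll turn the bar back.

Run:
```python
from turn import *
b=BA-1.25
R=arm(b+np.pi,0)[1];p=arm(b,41)[0]
movel(np.r_[MAT,160]);movep(p+[0,0,100],R);print(movel(p,guard=10));clamp()
s=read_state();print(s["time"],s["finger_gap"],s["ft_force"],s["eef_pos"])
if s["finger_gap"]>10:
    swing(b,SA)
    open_gripper();movel(np.array(read_state()["eef_pos"])+[0,0,120],max_speed=200)
    movep([420,-40,200],down(0))
    c=camera("top");cv2.imwrite("pics/end.png",c["image"])
    Z=cloud(c)[...,2];k=np.zeros(Z.shape,bool);k[150:260,190:330]=1;v,u=np.nonzero(k&(Z>80)&(Z<96));print(len(u),cv2.minAreaRect(ray(c,u,v,91)[:,:2].astype(np.float32)))
    print(read_state()["time"])
```

```text
False
33.55 14.985035000543869 [-2.83691249  1.19454217  5.57623412] [500.17227211 218.14717776  41.24837447]
swing 35.5083 14.998692458598565 [1.7 3.  7.5]
541 ((551.8963012695312, 228.74151611328125), (235.94125366210938, 20.951719284057617), 80.27582550048828)
37.975
```

View pics/end.png

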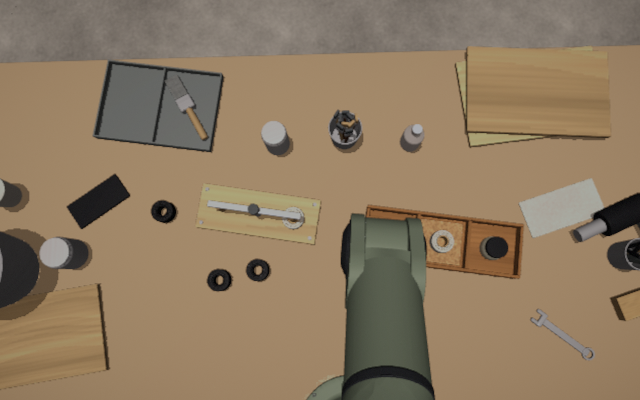

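The bar is at 80.3° against the stand's 80.2°. The roll is on the mat at (443,241), the short roll is on its post at (293,218), and the bystanders I can see have not moved.

```bash
python3 -c "
from workcell import *
print(finish_job())"
```

```text
the job is handed in; nothing more can be done
None
```

The job is handed in, verdict not shown: the taller roll was lowered in grip and lies flat on the cork mat, the keeper bar is back within about 0.1° of the stand's line, the shorter roll is on its post, and the robot finished at about 38 s of the 72 s allowed.

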